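# Clear the mallet and push the rail against the bench stop

## Task

The mallet lies in the way between the moulded rail and the stop block at the end of the fence. First put the mallet in the tray, setting it down rather than dropping it, with its head inside the tray, and let go of it. Then slide the rail along the bench, without lifting it, until its long side is flush against the fence and its end is flush against the stop block; leave the other things where they are.

Things in the scene. Friction and masses are not known exactly. Their poses are not given: they have to be found in the camera images.
- mallet: joiner's mallet lying on its side, 0.25 to 0.5 kg. Dark wooden head 64 (x) by 90 (y) by 56 mm tall; origin at the centre of the head's underside. Straight handle, 24 mm wide (y), 26 mm high, leaving the head along its own -x, axis 28 mm above the underside, ending 182 mm from the origin; balance point about 20 mm from the origin towards the handle
- mallet_head (a point): centre of the mallet's head, 28 mm above its underside
- mallet_grip (a point): point on the axis of the handle, 60 mm from the head's centre (28 mm from the head's face): a good place to grip, fingers closing across the handle
- blank: the rail: a pale wooden blank 90 (x) by 200 (y) by 30 mm thick, 0.3 to 0.65 kg, with a moulded band 56 mm wide (y), 13 mm higher, across its middle. Origin at the centre of its underside, y along its length; the flat -y end faces away from the stop block, the +x long side faces the fence. Too wide to grasp across: push it
- jig: fixed corner stop of plywood battens 30 mm high and thick. Origin at the inner corner on the bench. The fence runs 420 mm along its own -y, working face at x = 0 looking to -x; the stop block reaches 90 mm along -x, working face at y = 0 looking to -y. With the rail home the rail's origin is at x = -45, y = -100 mm here, its axes parallel to these
- tray: open dark wooden tool tray fixed to the bench, outside 300 mm (x) by 200 mm (y) by 35 mm tall, walls and floor 6 mm thick; origin at the centre of its underside
- gouge_a: carving gouge, turned wooden handle (28 mm thick) with steel blade, 235 mm long, lying behind the fence; bystander; origin at the middle of its underside
- gouge_b: another such gouge, 250 mm long, lying behind the fence; bystander; origin at the middle of its underside
- gouge_c: another such gouge, 235 mm long, lying on the right side of the bench; bystander; origin at the middle of its underside
- sanding_block: cork sanding block, 62 x 102 x 26 mm, lying on the robot's side of the rail; bystander; origin at the centre of its underside
- glue: white glue bottle, 56 mm in diameter, 150 mm tall; bystander; origin at the centre of its underside
- wax_tin: flat round brass tin, 80 mm in diameter, 45 mm tall; bystander; origin at the centre of its underside
Things that resemble listed ones, but are neither listed nor needed, are in the scene too. There is more than one size of the blank; the job needs the larger.

How it is judged:
On the way, in this order (a step that is already met when the one before it is completed fails the run):
1. the mallet is set down in the tray and let go (x of mallet_head in the frame of tray between -0.144 and 0.144 m and y of mallet_head in the frame of tray between -0.094 and 0.094 m and z of mallet_head in the frame of tray below 0.065 m and linear speed of mallet below 0.03 m/s and contact force between the fingers and mallet below 0.2 N), for 0.2 s.
2. the rail is home, flush against the fence and the stop block (x of blank in the frame of jig between -0.049 and -0.041 m and y of blank in the frame of jig between -0.104 and -0.096 m and angle between the y axis of blank and the y axis of jig, either way round below 0.035 rad and z of blank in the frame of jig below 0.006 m and angle between blank's own z axis and vertical below 0.05 rad and linear speed of blank below 0.01 m/s), for 0.2 s.
At the end, for the whole second after the job is handed in: The centre of the mallet's head is within the tray's inner walls and less than 65 mm above the tray's underside, the mallet at rest and not held. The rail lies flat on the bench, within 4 mm of the fence and of the stop block, parallel to the fence within 0.035 rad (2 degrees), at rest (all of step 1 and all of step 2); the robot touches nothing.
It fails at once if the mallet is dropped or thrown (faster than 0.8 m/s while no finger touches it) (linear speed of mallet above 0.8 m/s and contact force between each of the arm, the fingers and mallet below 0.1 N).
It fails at once if the rail is lifted more than 20 mm off the bench (height (world z) of blank above 0.02 m).
It fails at once if another thing is moved more than 40 mm (distance of any of gouge_a, gouge_b, gouge_c, sanding_block, glue, wax_tin from where it was at the start of the episode above 0.04 m).
It also fails if it takes over 69 s, if anything falls off the work surface, if the arm or the gripper's body presses on something with over 40 N, if the wrist force passes 120 N, or if a joint passes its speed limit or range.

## Robot

A 6-joint arm with a two-finger parallel gripper is mounted at the origin on the work surface. World frame = base frame: x ahead of the robot, y to its left, z up, the work surface at z = 0. Lengths are in m, angles in rad, forces in N, time in s.
With the tool pointing down it reaches from about 0.325 to 0.775 m from the base axis. Payload 5.5 kg.
Tool frame: the origin (TCP) lies midway between the tips of the shut fingers; the grasp point (between the pads) lies 19 mm behind it; z points along the fingers, y is the line along which they close (so a half turn about z gives the same grasp; the last joint's range is limited). The gripper opens to 85 mm and grips with 20 to 120 N. Pads are 22 mm wide; open, the fingers measure 114 mm over their backs; the gripper's body (76 mm by 85 mm) begins 54 mm behind the grasp point. The pads swing forward as they close: fully open they stand 13 mm farther back than shut.
Start: joints at [1.117, 0.091, 1.231, -0, 1.82, -0.057], TCP at [0.232, 0.553, 0.203] pointing down, gripper open.
Joint ranges: [-2.87, 2.87], [-0.86, 2.18], [0.17, 2.46], [-1.51, 4.65], [0.06, 2.69], [-2.65, 2.65]. Speed limits (rad/s): [2.57, 2.57, 3.01, 3.14, 3.14, 3.14].

## Interface

Orientations are given as a unit quaternion [w, x, y, z].
In Python, from rig import manip gives the robot as it stands. The module is installed in compiled form; this text tells all that it offers.
- The arm moves only by the tool servo_tool, never from a script. Its arguments are lists of equal length, an entry for each row: "offset": the shift along the world's x, y, z scaled (see below), a list of three; "rotation": the turn, a rotation vector about the world's x, y, z scaled (see below), a list of three; "gripper": the opening, from 0 (shut) to 1 (fully open). A call has 1 to 10 rows; each row is the pose to reach, as a shift and turn from the pose commanded when the call began, turning the shorter way round; what a row does not reach only later rows make up. The controller multiplies each number of a shift by 0.25 m and each number of a turn by pi rad. A row lasts 1/12 s, in which the tool goes at most 41.7 mm and 7.16 degrees, less where a joint would pass 70% of its speed; a pose out of reach is approached as far as the arm can. A call with a number of a shift or a turn outside -1 to 1 is refused whole. A call with a gripper value outside its range is refused whole. The fingers move at their own pace and stop on an object; "grip_force" is the grip in N (left out, the last holds). Time passes only in rows, so rows that repeat a pose let the fingers close. It gives the time, the measured TCP pose, the force, the opening and the grip force at its end, in the units of the state.
- manip.sense(): the state, without advancing time (a new reading comes with each control period).
- manip.capture(name): name is "scene" or "top" or "wrist"; returns a dict with "frame" (480x640x3 uint8, red, green, blue), "range_z" (480x640 float32, m along the optical axis (not along the pixel's ray), 0 where there is no reading), "fx", "fy", "cx", "cy" (pixels), "eye" and "attitude" of the camera in the world; the wrist camera has in their place "hand_eye" (4x4, takes a point from camera to tool coordinates, whose origin is the TCP and whose axes are the flange's). Camera axes: x right, y down, z forward; pixel columns grow to the right and rows downward; lengths in m; the calibration is good to about 2 mm. A picture is of the moment at which its call begins: read the wrist's pose just before it.
- manip.close_job(): hands the job in; it is judged then, once.
The state is a dict: "time_s": time; "q": joint angles; "qvel": joint speeds; "joint_torque": joint torques, N m; "eef_pos": TCP position; "orientation": TCP orientation; "contact_force": force on the tool from outside, world axes, zero at the start; "wrist_torque": the same for the moment, N m; "grip_width": finger opening in m; "finger_force": force on a finger pad.
Only numpy, scipy, OpenCV 4.12 (cv2) and the standard library are available. Lean on these libraries where they do the work, as an engineer would, in place of code of your own. Each camera call takes 0.05 s, during which the arm holds its last target. There are 200 camera calls.

## Working session

There is one attempt and no reset: what is moved stays moved. The work goes in short steps, Python scripts to look and compute and a tool call to move; the robot and the scene stay as the last step left them, time stands still between calls to the robot, and variables do not carry over. Pictures are saved under pics/ and viewed, at most 10 in all, crops included, and the job is handed in when it is done.

Besides the shell and the picture viewer there is one more tool, called after "Emit:" as name(argument=value, ...) on one line, values as JSON. servo_tool: Moves the arm, as the interface text tells. Shifts and turns lie within -1 to 1; 1 stands for 0.25 m of shift or pi rad of turn. Its arguments: {"type":"object","properties":{"offset":{"type":"array"},"rotation":{"type":"array"},"gripper":{"type":"array"},"grip_force":{"type":"number"}},"required":["offset","rotation","gripper"]}

```bash
mkdir -p pics
cat > h.py <<'E'
import numpy as np, cv2, pickle
from scipy.spatial.transform import Rotation as R
def pts(c):
    v,u=np.mgrid[0:480,0:640]; z=c['range_z']
    P=np.stack([(u-c['cx'])/c['fx']*z,(v-c['cy'])/c['fy']*z,z],-1)
    a=np.array(c['attitude'])
    M=a if a.shape==(3,3) else R.from_quat(a[[1,2,3,0]]).as_matrix()
    return P@M.T+np.array(c['eye'])
E
python3 - <<'E'
from h import *
from rig import manip
for n in ['scene','top']:
    c=manip.capture(n); pickle.dump(c,open(n+'.pkl','wb'))
    cv2.imwrite(f'pics/{n}.png',c['frame'][:,:,::-1]); print(n,c['eye'],c['attitude'],c['fx'])
print(manip.sense())
E
```

```text
scene [1.35096637 0.68034597 0.99452039] [-0.16041372  0.33422434  0.84915744 -0.37615579] 580.778924037153
top [ 0.47910887 -0.09147156  1.39499493] [ 0.02483852 -0.69941322  0.71379368 -0.02651002] 552.0533349664045
{'time_s': 0.1, 'q': array([ 1.11731225e+00,  9.18528374e-02,  1.23179520e+00, -1.54641015e-06,
        1.81977964e+00, -5.67050144e-02]), 'qvel': array([-0.00046055, -0.00013685, -0.00349275,  0.00125186, -0.00180187,
       -0.00154567]), 'joint_torque': array([ 1.63718203e-03, -4.60216391e+01, -4.19218361e+01, -1.47623541e-04,
        1.06580762e-02, -4.81449615e-05]), 'eef_pos': array([0.23174251, 0.55311298, 0.20190571]), 'orientation': array([-2.30797266e-04,  1.97090808e-01,  9.80384808e-01, -8.88011543e-04]), 'contact_force': array([-0.10450869, -0.33289692, -0.04580306]), 'wrist_torque': array([-0.06650553, -0.02791167,  0.00503086]), 'finger_force': 0.0, 'grip_width': 0.08517614251657113}
```

View pics/top.png

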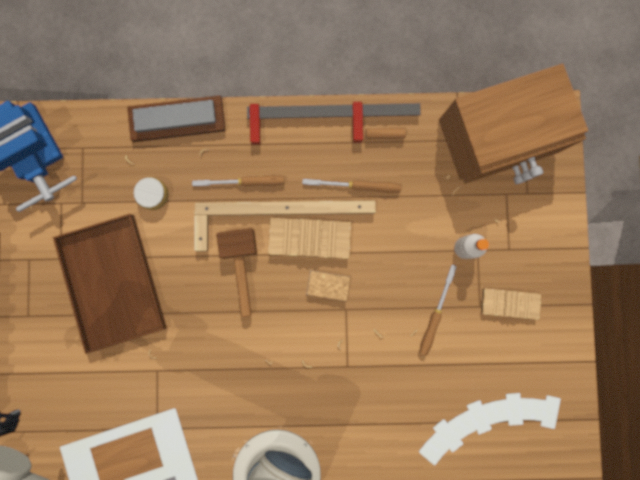

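View pics/scene.png

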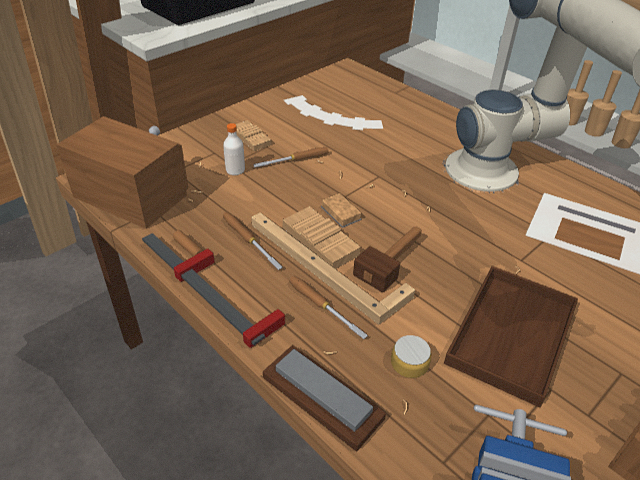

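In the top view, the rail candidates are the pale blank at (310,238), about 82 px ≈ 200 mm long, and the one at (512,304), about 58 px ≈ 145 mm. The larger one at (310,238) is the rail. The mallet's head is at (237,243) with its handle running to (244,315). The tray is at (110,283), the jig corner near (207,214), and the sanding block at (328,286). Next I'll measure by depth and confirm in a crop.

Run:
```python
from h import *
c=pickle.load(open('top.pkl','rb')); P=pts(c); f=c['frame']
x,y,z=P[...,0],P[...,1],P[...,2]
print('bench z',np.median(z[300:350,200:225]), np.median(z[340:360,300:400]))
def box(name,u0,v0,u1,v1,zl,zh):
    m=np.zeros((480,640),bool); m[v0:v1,u0:u1]=1; m&=(z>zl)&(z<zh)&(c['range_z']>0)
    n,l,s,_=cv2.connectedComponentsWithStats(m.astype(np.uint8)); m=l==1+np.argmax(s[1:,4])
    Q=np.stack([x[m],y[m]],-1).astype(np.float32)
    (cx,cy),(w,h),a=cv2.minAreaRect(Q*1000)
    print(name,m.sum(),'c %.1f %.1f size %.1f %.1f ang %.2f'%(cx,cy,w,h,a),'z',np.percentile(z[m],[5,50,95]).round(4))
    print('   ',cv2.boxPoints(((cx,cy),(w,h),a)).round(1).tolist())
box('rail',262,215,355,262,.022,.06)
box('band',262,215,355,262,.037,.06)
box('head',214,225,260,262,.042,.08)
box('handle',228,262,255,322,.028,.06)
box('tray',45,205,175,360,.02,.06)
box('jig',185,195,385,256,.02,.037)
box('sand',302,268,355,304,.015,.05)
box('small',475,280,550,325,.015,.06)
box('wax',130,170,170,212,.03,.07)
box('gA',190,172,290,192,.004,.06); box('gB',300,175,405,198,.004,.06)
crop=cv2.resize(f[180:330,170:370,::-1],(800,600),interpolation=cv2.INTER_CUBIC); cv2.imwrite('pics/crop1.png',crop)
```

```text
bench z 0.0004273713214566488 0.0007804804953810418
rail 2922 c 579.5 -94.4 size 200.3 90.4 ang 85.77 z [0.0269 0.0328 0.0447]
    [[527.0, -190.89999389648438], [617.2000122070312, -197.60000610351562], [632.0, 2.200000047683716], [541.7999877929688, 8.899999618530273]]
band 733 c 579.4 -93.5 size 57.5 90.0 ang 85.58 z [0.0378 0.042  0.0473]
    [[532.2999877929688, -118.69999694824219], [622.0, -125.5999984741211], [626.5, -68.30000305175781], [536.7999877929688, -61.400001525878906]]
head 1003 c 563.4 84.6 size 82.2 90.1 ang 6.97 z [0.0504 0.0565 0.0609]
    [[517.0999755859375, 124.30000305175781], [528.0999755859375, 34.79999923706055], [609.7000122070312, 44.79999923706055], [598.7999877929688, 134.3000030517578]]
handle 558 c 455.9 72.1 size 134.9 24.7 ang 6.93 z [0.0355 0.041  0.0458]
    [[387.3999938964844, 76.19999694824219], [390.3999938964844, 51.70000076293945], [524.4000244140625, 68.0], [521.4000244140625, 92.5]]
tray 1501 c 478.9 403.4 size 300.5 203.6 ang 16.07 z [0.0219 0.0332 0.0387]
    [[306.3999938964844, 459.6000061035156], [362.79998779296875, 264.0], [651.5,
[... 696 characters left out ...]
99877929688], [383.8999938964844, -516.2999877929688]]
wax 797 c 698.7 298.5 size 76.0 77.0 ang 44.90 z [0.0343 0.0451 0.0501]
    [[644.5999755859375, 299.0], [699.0, 244.39999389648438], [752.7999877929688, 298.1000061035156], [698.5, 352.6000061035156]]
gA 675 c 729.9 82.2 size 37.4 234.1 ang 0.40 z [0.0055 0.0208 0.0292]
    [[710.4000244140625, 199.10000610351562], [712.0, -35.0], [749.4000244140625, -34.70000076293945], [747.7999877929688, 199.39999389648438]]
gB 738 c 713.4 -207.3 size 254.5 36.9 ang 86.78 z [0.0055 0.0212 0.0289]
    [[687.7999877929688, -333.3999938964844], [724.7000122070312, -335.3999938964844], [739.0, -81.30000305175781], [702.0999755859375, -79.19999694824219]]
```

View pics/crop1.png

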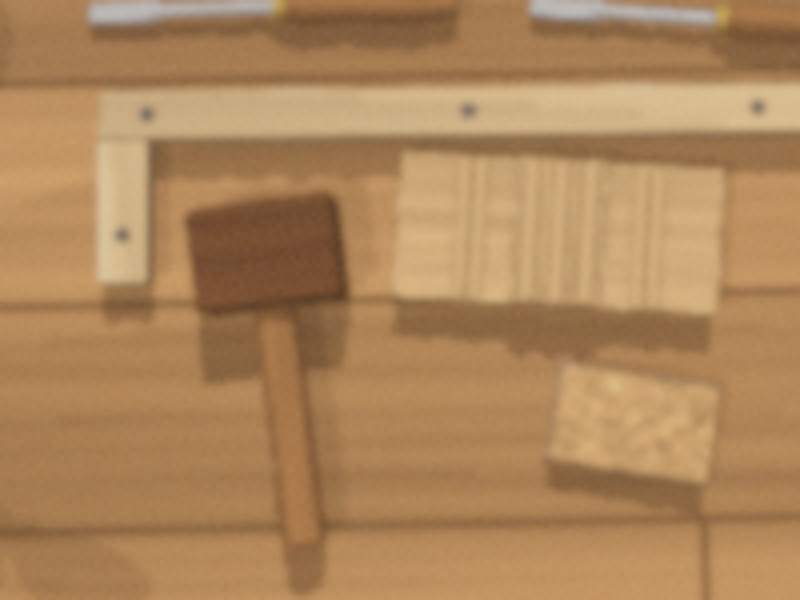

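The crop confirms it. The larger blank with the moulded band (band measured 57×90 mm, z≈43 mm) is at crop (560,232). The mallet is between it and the stop block at crop (125,210). I'll approach the mallet: its head centre is about (572.5, 85.7) mm, with a yaw of 6.9°.

Emit:
servo_tool(offset=[[0.576,-0.948,-0.2],[0.576,-0.948,-0.2],[0.576,-0.948,-0.2],[0.576,-0.948,-0.2],[0.576,-0.948,-0.2],[0.576,-0.948,-0.2],[0.576,-0.948,-0.2],[0.576,-0.948,-0.2],[0.576,-0.948,-0.2]], rotation=[[0,0,0.1644],[0,0,0.1644],[0,0,0.1644],[0,0,0.1644],[0,0,0.1644],[0,0,0.1644],[0,0,0.1644],[0,0,0.1644],[0,0,0.1644]], gripper=[1,1,1,1,1,1,1,1,1])

```text
time_s: 0.85
eef_pos: [0.3765, 0.3147, 0.1522]
orientation: [-0.001, -0.058, 0.998, -0.0]
contact_force: [0.3, 0.2, -0.2]
grip_width: 0.0853
finger_force: 0.0
```

Emit:
servo_tool(offset=[[0.572,-0.948,-0.16],[0.572,-0.948,-0.16],[0.572,-0.948,-0.16],[0.572,-0.948,-0.16],[0.572,-0.948,-0.16],[0.572,-0.948,-0.16],[0.572,-0.948,-0.16],[0.572,-0.948,-0.16],[0.572,-0.948,-0.16],[0.572,-0.948,-0.16]], rotation=[[0,0,0],[0,0,0],[0,0,0],[0,0,0],[0,0,0],[0,0,0],[0,0,0],[0,0,0],[0,0,0],[0,0,0]], gripper=[1,1,1,1,1,1,1,1,1,1])

```text
time_s: 1.68
eef_pos: [0.5187, 0.0809, 0.113]
orientation: [-0.0, -0.06, 0.998, 0.0]
contact_force: [-0.5, 0.8, 0.6]
grip_width: 0.0851
finger_force: 0.0
```

Emit:
servo_tool(offset=[[0,0,-0.15],[0,0,-0.25],[0,0,-0.33],[0,0,-0.37],[0,0,-0.412],[0,0,-0.412],[0,0,-0.412]], rotation=[[0,0,0],[0,0,0],[0,0,0],[0,0,0],[0,0,0],[0,0,0],[0,0,0]], gripper=[1,1,1,1,1,1,1])

```text
time_s: 2.27
eef_pos: [0.5191, 0.0801, 0.0107]
orientation: [0.0, -0.06, 0.998, 0.0]
contact_force: [0.3, 0.4, 0.1]
grip_width: 0.0855
finger_force: 0.0
```

Emit:
servo_tool(offset=[[0,0,0],[0,0,0],[0,0,0],[0,0,0],[0,0,0],[0,0,0],[0,0,0],[0,0,0],[0,0,0],[0,0,0]], rotation=[[0,0,0],[0,0,0],[0,0,0],[0,0,0],[0,0,0],[0,0,0],[0,0,0],[0,0,0],[0,0,0],[0,0,0]], gripper=[0,0,0,0,0,0,0,0,0,0], grip_force=80)

```text
time_s: 3.1
eef_pos: [0.5192, 0.0795, 0.011]
orientation: [0.0, -0.06, 0.998, 0.0]
contact_force: [-0.9, 0.1, 6.7]
grip_width: 0.0193
finger_force: 78.2
```

Emit:
servo_tool(offset=[[0,0,0.03],[0,0,0.08],[0,0,0.15],[0,0,0.22],[0,0,0.29],[0,0,0.36],[0,0,0.4],[0,0,0.4],[0,0,0.4]], rotation=[[0,0,0],[0,0,0],[0,0,0],[0,0,0],[0,0,0],[0,0,0],[0,0,0],[0,0,0],[0,0,0]], gripper=[0,0,0,0,0,0,0,0,0])

```text
time_s: 3.85
eef_pos: [0.5191, 0.0794, 0.1103]
orientation: [0.0, -0.06, 0.998, -0.0]
contact_force: [0.2, -0.6, -2.4]
grip_width: 0.0187
finger_force: 78.5
```

Run:
```python
from h import *
from rig import manip
s=manip.sense(); print(s['eef_pos'],s['contact_force'],s['wrist_torque'],s['grip_width'],s['finger_force'])
c=manip.capture('scene'); pickle.dump(c,open('scene2.pkl','wb'))
cv2.imwrite('pics/s2.png',cv2.resize(c['frame'][130:330,280:520,::-1],(720,600)))
```

```text
[0.51909543 0.07936253 0.11025944] [ 0.16099712 -0.58175948 -2.41669286] [-0.00361948  0.0875188  -0.02385233] 0.018700038958966297 78.46856634154392
```

View pics/s2.png

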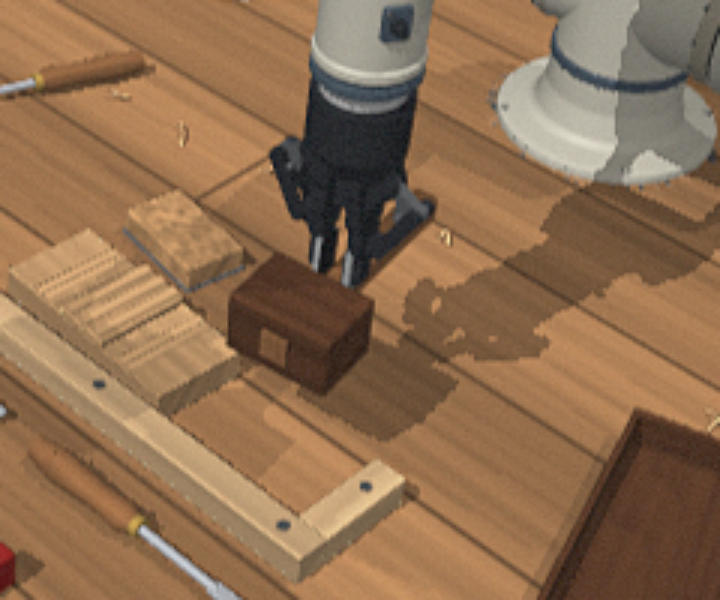

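The mallet is held roughly level, with its head at crop (300,325). I'll carry it over the tray.

Emit:
servo_tool(offset=[[-0.01,0.08,0],[-0.02,0.2,0],[-0.03,0.34,0],[-0.04,0.48,0],[-0.05,0.62,0],[-0.06,0.76,0],[-0.06,0.86,0],[-0.06,0.92,0],[-0.06,0.92,0]], rotation=[[0,0,0.01],[0,0,0.02],[0,0,0.03],[0,0,0.04],[0,0,0.05],[0,0,0.0506],[0,0,0.0506],[0,0,0.0506],[0,0,0.0506]], gripper=[0,0,0,0,0,0,0,0,0])

```text
time_s: 4.65
eef_pos: [0.5026, 0.3117, 0.1079]
orientation: [-0.001, -0.14, 0.99, -0.0]
contact_force: [-0.3, -0.0, -3.7]
grip_width: 0.0191
finger_force: 78.7
```

Emit:
servo_tool(offset=[[0,0.08,0],[-0.01,0.2,0],[-0.02,0.31,0],[-0.02,0.38,0],[-0.02,0.4,0],[-0.02,0.4,-0.08],[-0.02,0.4,-0.16],[-0.02,0.4,-0.2],[-0.02,0.4,-0.2]], rotation=[[0,0,0],[0,0,0],[0,0,0],[0,0,0],[0,0,0],[0,0,0],[0,0,0],[0,0,0],[0,0,0]], gripper=[0,0,0,0,0,0,0,0,0])

```text
time_s: 5.4
eef_pos: [0.4976, 0.4066, 0.0555]
orientation: [-0.003, -0.138, 0.99, -0.002]
contact_force: [-0.7, -0.2, -3.1]
grip_width: 0.019
finger_force: 78.4
```

Emit:
servo_tool(offset=[[0,0,-0.03],[0,0,-0.06],[0,0,-0.09],[0,0,-0.11],[0,0,-0.13],[0,0,-0.145],[0,0,-0.155],[0,0,-0.16],[0,0,-0.16],[0,0,-0.16]], rotation=[[0,0,0],[0,0,0],[0,0,0],[0,0,0],[0,0,0],[0,0,0],[0,0,0],[0,0,0],[0,0,0],[0,0,0]], gripper=[0,0,0,0,0,0,0,0,0,0])

```text
time_s: 6.23
eef_pos: [0.499, 0.4095, 0.0203]
orientation: [0.0, -0.139, 0.99, 0.0]
contact_force: [0.2, 0.2, -2.3]
grip_width: 0.0188
finger_force: 78.8
```

Emit:
servo_tool(offset=[[0,0,-0.003],[0,0,-0.006],[0,0,-0.009],[0,0,-0.012],[0,0,-0.012],[0,0,-0.012]], rotation=[[0,0,0],[0,0,0],[0,0,0],[0,0,0],[0,0,0],[0,0,0]], gripper=[0,0,0,0,0,0])

```text
time_s: 6.73
eef_pos: [0.4989, 0.4095, 0.0172]
orientation: [0.0, -0.139, 0.99, 0.0]
contact_force: [-0.5, 1.2, -1.9]
grip_width: 0.019
finger_force: 79.5
```

Emit:
servo_tool(offset=[[0,0,-0.002],[0,0,-0.004],[0,0,-0.006],[0,0,-0.006],[0,0,-0.006]], rotation=[[0,0,0],[0,0,0],[0,0,0],[0,0,0],[0,0,0]], gripper=[0,0,0,0,0])

```text
time_s: 7.15
eef_pos: [0.499, 0.4096, 0.0171]
orientation: [0.0, -0.139, 0.99, 0.0]
contact_force: [-3.5, -1.5, 5.7]
grip_width: 0.0191
finger_force: 81.6
```

The mallet is on the tray floor. I'll release it and rise.

Emit:
servo_tool(offset=[[0,0,0],[0,0,0],[0,0,0],[0,0,0],[0,0,0],[0,0,0],[0,0,0],[0,0,0]], rotation=[[0,0,0],[0,0,0],[0,0,0],[0,0,0],[0,0,0],[0,0,0],[0,0,0],[0,0,0]], gripper=[0.3,0.6,1,1,1,1,1,1])

```text
time_s: 7.82
eef_pos: [0.4989, 0.4094, 0.0154]
orientation: [-0.0, -0.139, 0.99, -0.0]
contact_force: [-1.0, 0.3, -0.5]
grip_width: 0.0855
finger_force: 0.0
```

Emit:
servo_tool(offset=[[0,0,0.05],[0,0,0.15],[0,0,0.3],[0,0,0.45],[0,0,0.6],[0,0,0.6],[0,0,0.6]], rotation=[[0,0,0],[0,0,0],[0,0,0],[0,0,0],[0,0,0],[0,0,0],[0,0,0]], gripper=[1,1,1,1,1,1,1])

```text
time_s: 8.4
eef_pos: [0.5002, 0.4104, 0.171]
orientation: [0.004, -0.139, 0.99, 0.002]
contact_force: [-0.1, 0.6, 0.4]
grip_width: 0.0855
finger_force: 0.0
```

Run:
```python
from h import *
from rig import manip
s=manip.sense(); print(s['eef_pos'],s['contact_force'],s['grip_width'],s['q'])
c=manip.capture('scene'); P=pts(c)
cv2.imwrite('pics/s3.png',c['frame'][:,:,::-1])
z=P[...,2]; m=(z>.05)&(z<.068)&(abs(P[...,0]-.551)<.06)&(abs(P[...,1]-.424)<.06)
Q=P[m]; print(m.sum(),Q.mean(0),Q.min(0),Q.max(0))
```

```text
[0.50023552 0.41043122 0.17098428] [-0.12554784  0.57568546  0.38582377] 0.08553458045664265 [ 6.34552549e-01  2.06782491e-01  1.16027139e+00 -3.52837744e-05
  1.76609641e+00 -1.21499117e+00]
1241 [0.55075341 0.42618142 0.06087261] [0.49482511 0.37262365 0.05010252] [0.59157462 0.47545902 0.06754471]
```

View pics/s3.png

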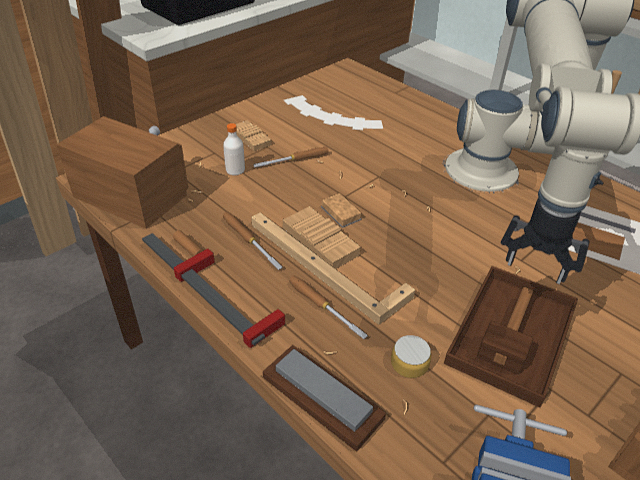

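The mallet lies wholly inside the tray, head at (507,345), handle towards (522,300). The rail is still at (322,235) and the bystanders haven't moved. I'll go round to the rail's -y end with the fingers half open as a two-point pusher.

Emit:
servo_tool(offset=[[0.08,-0.88,0],[0.08,-0.88,0],[0.08,-0.88,0],[0.08,-0.88,0],[0.08,-0.88,0],[0.08,-0.88,0],[0.08,-0.88,0],[0.08,-0.88,0]], rotation=[[0,0,-0.2041],[0,0,-0.2041],[0,0,-0.2041],[0,0,-0.2041],[0,0,-0.2041],[0,0,-0.2041],[0,0,-0.2041],[0,0,-0.2041]], gripper=[0.55,0.55,0.55,0.55,0.55,0.55,0.55,0.55])

```text
time_s: 9.12
eef_pos: [0.5184, 0.1891, 0.1642]
orientation: [-0.001, 0.18, 0.984, -0.0]
contact_force: [-0.2, 0.5, 0.1]
grip_width: 0.047
finger_force: 0.0
```

Emit:
servo_tool(offset=[[0.1,-0.88,0],[0.1,-0.88,0],[0.1,-0.88,0],[0.1,-0.88,0],[0.1,-0.88,0],[0.1,-0.88,0],[0.1,-0.88,0],[0.1,-0.88,0]], rotation=[[0,0,-0.2041],[0,0,-0.2041],[0,0,-0.2041],[0,0,-0.2041],[0,0,-0.2041],[0,0,-0.2041],[0,0,-0.2041],[0,0,-0.2041]], gripper=[0.55,0.55,0.55,0.55,0.55,0.55,0.55,0.55])

```text
time_s: 9.78
eef_pos: [0.544, -0.0294, 0.1647]
orientation: [-0.001, 0.48, 0.877, 0.0]
contact_force: [0.2, 0.1, -0.0]
grip_width: 0.0471
finger_force: 0.0
```

Emit:
servo_tool(offset=[[0.1,-0.88,0],[0.1,-0.88,0],[0.1,-0.88,0],[0.1,-0.88,0],[0.1,-0.88,0],[0.1,-0.88,0],[0.1,-0.88,0],[0.1,-0.88,0],[0.1,-0.88,0]], rotation=[[0,0,-0.204],[0,0,-0.204],[0,0,-0.204],[0,0,-0.204],[0,0,-0.204],[0,0,-0.204],[0,0,-0.204],[0,0,-0.204],[0,0,-0.204]], gripper=[0.55,0.55,0.55,0.55,0.55,0.55,0.55,0.55,0.55])

```text
time_s: 10.53
eef_pos: [0.5696, -0.2478, 0.1654]
orientation: [-0.0, 0.731, 0.682, 0.0]
contact_force: [-0.4, 0.5, -0.3]
grip_width: 0.0468
finger_force: 0.0
```

Emit:
servo_tool(offset=[[0,0,-0.15],[0,0,-0.3],[0,0,-0.43],[0,0,-0.53],[0,0,-0.6],[0,0,-0.628],[0,0,-0.628],[0,0,-0.628]], rotation=[[0,0,0],[0,0,0],[0,0,0],[0,0,0],[0,0,0],[0,0,0],[0,0,0],[0,0,0]], gripper=[0.55,0.55,0.55,0.55,0.55,0.55,0.55,0.55])

```text
time_s: 11.2
eef_pos: [0.5696, -0.2494, 0.0097]
orientation: [0.0, 0.732, 0.681, 0.0]
contact_force: [0.8, -0.8, 0.2]
grip_width: 0.0469
finger_force: 0.0
```

Emit:
servo_tool(offset=[[0,0.04,0],[0.004,0.08,0],[0.006,0.12,0],[0.008,0.14,0],[0.01,0.16,0],[0.012,0.18,0],[0.014,0.2,0],[0.014,0.2,0]], rotation=[[0,0,0],[0,0,0],[0,0,0],[0,0,0],[0,0,0],[0,0,0],[0,0,0],[0,0,0]], gripper=[0.55,0.55,0.55,0.55,0.55,0.55,0.55,0.55])

```text
time_s: 11.87
eef_pos: [0.5725, -0.1996, 0.0085]
orientation: [-0.0, 0.732, 0.681, 0.0]
contact_force: [-0.8, -0.6, 0.1]
grip_width: 0.047
finger_force: 0.0
```

Emit:
servo_tool(offset=[[0,0.03,0],[0.004,0.07,0],[0.008,0.11,0],[0.012,0.15,0],[0.016,0.19,0],[0.018,0.23,0],[0.02,0.26,0],[0.02,0.28,0],[0.02,0.28,0]], rotation=[[0,0,0],[0,0,0.001],[0,0,0.002],[0,0,0.004],[0,0,0.006],[0,0,0.008],[0,0,0.01],[0,0,0.01],[0,0,0.01]], gripper=[0.55,0.55,0.55,0.55,0.55,0.55,0.55,0.55,0.55])

```text
time_s: 12.62
eef_pos: [0.5775, -0.1294, 0.0085]
orientation: [-0.0, 0.721, 0.692, 0.0]
contact_force: [-0.1, -0.4, -0.9]
grip_width: 0.0472
finger_force: 0.0
```

```bash
cat >> h.py <<'E'
def look(show=None):
    from rig import manip
    s=manip.sense(); print(np.round(s['eef_pos'],4),np.round(s['contact_force'],1))
    for n in ['top','scene']:
        c=manip.capture(n); P=pts(c); x,y,z=P[...,0],P[...,1],P[...,2]
        hsv=cv2.cvtColor(c['frame'],cv2.COLOR_RGB2HSV)
        # moulded rail: above bench, below gripper, in region short of fence/stop
        m=(z>.022)&(z<.05)&(x>.515)&(x<.6395)&(y>-.25)&(y<.158)&(hsv[...,2]>90)&(hsv[...,1]>50)
        k,l,st,_=cv2.connectedComponentsWithStats(m.astype(np.uint8),connectivity=4); m=l==1+np.argmax(st[1:,4])
        Q=np.stack([x[m],y[m]],-1).astype(np.float32)*1000
        r=cv2.minAreaRect(Q); print(n,m.sum(),np.round(r[0],1),np.round(r[1],1),round(r[2],2),cv2.boxPoints(r).round(1).tolist())
        if n==show: 
            vv,uu=np.nonzero(m); print('px',uu.min(),vv.min(),uu.max(),vv.max())
        pickle.dump(c,open(n+'_l.pkl','wb'))
E
python3 -c "from h import *; look()"
```

```text
[ 0.5775 -0.1294  0.0085] [-0.1 -0.4 -0.9]
top 746 [584.9 -22.6] [56.2 89.9] 85.94 [[538.0999755859375, -47.5], [627.7999877929688, -53.79999923706055], [631.7000122070312, 2.200000047683716], [542.0999755859375, 8.600000381469727]]
scene 1863 [577.5 -91.2] [203.9  97. ] 85.78 [[521.5999755859375, -189.3000030517578], [618.4000244140625, -196.5], [633.4000244140625, 6.900000095367432], [536.5999755859375, 14.0]]
```

Run:
```python
from h import *
a=pickle.load(open('scene_l.pkl','rb'))['frame'][150:330,220:430,::-1]
cv2.imwrite('pics/s4.png',cv2.resize(a,(700,600)))
```

```text
(no output)
```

View pics/s4.png

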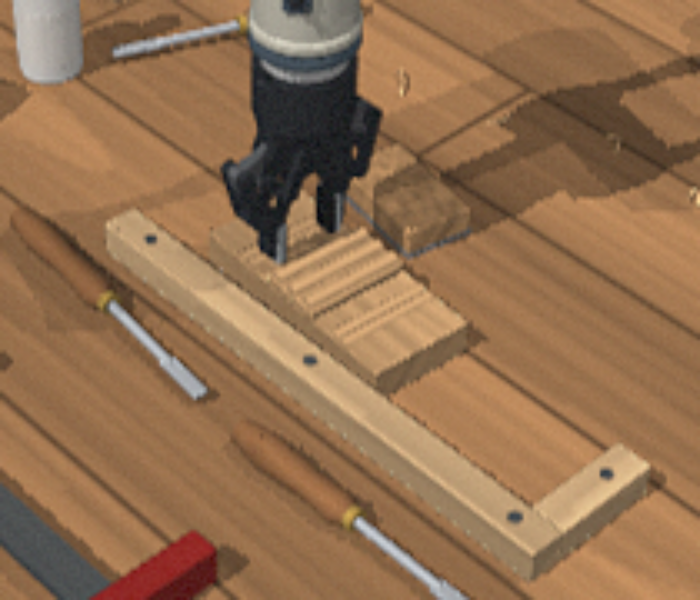

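The picture shows the fingertips at crop (278,260) and (335,228), over the rail next to the band. The rail hasn't moved, so I'll check the tip heights.

Run:
```python
from h import *
c=pickle.load(open('scene_l.pkl','rb')); P=pts(c)*1000; f=c['frame']
for u in (302,304,320,322):
    for v in range(206,236,2): print(u,v,P[v,u].round(0).astype(int),f[v,u])
```

```text
302 206 [ 608 -126  110] [28 25 34]
302 208 [ 606 -128  101] [54 50 47]
302 210 [ 548 -191   25] [152 119  83]
302 212 [ 612 -122   96] [46 44 40]
302 214 [1351  680  995] [24 30 31]
302 216 [ 614 -119   86] [36 37 41]
302 218 [ 608 -126   72] [21 30 34]
302 220 [ 611 -123   69] [30 33 35]
302 222 [ 611 -122   63] [29 32 32]
302 224 [ 608 -126   52] [42 43 46]
302 226 [ 610 -123   49] [34 37 43]
302 228 [ 600 -134   29] [137 123 104]
302 230 [ 613 -120   39] [175 133  95]
302 232 [ 619 -114   40] [169 131  99]
302 234 [ 622 -110   38] [191 148 105]
304 206 [ 603 -124  108] [37 38 43]
304 208 [ 606 -121  105] [39 35 41]
304 210 [ 611 -115  106] [33 31 31]
304 212 [ 605 -122   92] [25 30 29]
304 214 [ 607 -120   88] [20 22 25]
304 216 [ 608 -118   83] [29 30 34]
304 218 [ 607 -119   76] [89 91 94]
304 220 [ 607 -120   69] [101 104 106]
304 222 [ 609 -117   65] [ 96 102 103]
304 224 [ 605 -121   54] [105 108 108]
304 226 [ 605 -122   47] [108 113 114]
304 228 [ 599 -128   32] [104 104  99]
304 230 [ 613 -112   45] [192 149 106]
304 232 [ 616 -109   42] [222 176 125]
304 234 [ 618 -107  
[... 422 characters left out ...]
 94]
320 228 [579 -90  46] [192 149 104]
320 230 [582 -87  43] [213 167 119]
320 232 [583 -86  37] [185 144 104]
320 234 [594 -75  44] [198 156 112]
322 206 [ 550 -115   85] [24 26 29]
322 208 [ 548 -117   76] [49 54 58]
322 210 [ 550 -115   72] [69 74 75]
322 212 [ 542 -122   57] [51 56 60]
322 214 [ 543 -121   51] [66 65 70]
322 216 [ 532 -132   32] [82 72 63]
322 218 [ 534 -130   27] [143 117  90]
322 220 [ 549 -114   39] [128  99  72]
322 222 [ 557 -107   42] [229 181 131]
322 224 [ 560 -103   40] [178 141 102]
322 226 [566 -97  41] [171 135  96]
322 228 [574 -89  43] [221 175 127]
322 230 [575 -87  39] [180 141 103]
322 232 [580 -82  38] [178 139 101]
322 234 [587 -75  40] [218 172 120]
```

Emit:
servo_tool(offset=[[0,0,-0.005],[0,0,-0.01],[0,0,-0.01]], rotation=[[0,0,0],[0,0,0],[0,0,0]], gripper=[0.55,0.55,0.55])

```text
time_s: 12.97
eef_pos: [0.5771, -0.1311, 0.0055]
orientation: [-0.0, 0.722, 0.692, -0.0]
contact_force: [0.6, -0.3, 0.6]
grip_width: 0.047
finger_force: 0.1
```

Run:
```python
from h import *
from rig import manip
s=manip.sense(); print(s['eef_pos'],s['contact_force'],s['grip_width'],s['wrist_torque'])
c=manip.capture('wrist'); pickle.dump(c,open('w.pkl','wb')); print(c['hand_eye'].round(3))
cv2.imwrite('pics/w1.png',c['frame'][:,:,::-1])
```

```text
[ 0.57714656 -0.13107285  0.00554335] [ 0.63566038 -0.26813316  0.56509442] 0.04700432168081652 [-0.04816105 -0.02215124 -0.06343297]
[[ 0.001 -0.962 -0.274  0.07 ]
 [ 1.     0.     0.     0.001]
 [-0.    -0.274  0.962 -0.171]
 [ 0.     0.     0.     1.   ]]
```

View pics/w1.png

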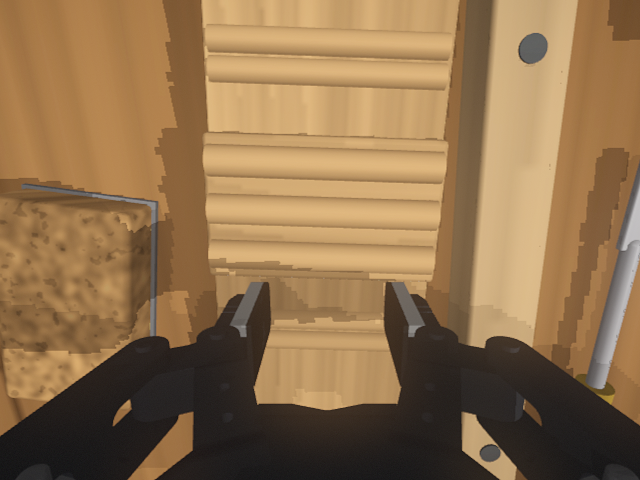

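Run:
```python
from h import *
c=pickle.load(open('w.pkl','rb')); v,u=np.mgrid[0:480,0:640]; z=c['range_z']
P=np.stack([(u-c['cx'])/c['fx']*z,(v-c['cy'])/c['fy']*z,z,np.ones_like(z)],-1)@c['hand_eye'].T
q=np.array([0,.722,.692,0]); W=P[...,:3]@R.from_quat(q[[1,2,3,0]]/np.linalg.norm(q)).as_matrix().T+[.577,-.131,.0055]
for n,(a,b) in dict(bench=(185,60),bench2=(590,100),fence=(510,150),flat=(330,110),band=(330,165),endflat=(330,300),endfl2=(330,380),bead=(330,340),sand=(60,280),tipL=(262,290),tipR=(395,290),tipL2=(245,325),tipR2=(408,325)).items():
    p=W[b-3:b+4,a-3:a+4][z[b-3:b+4,a-3:a+4]>0]; t=P[b-3:b+4,a-3:a+4][z[b-3:b+4,a-3:a+4]>0]
    print(n,(np.median(p,0)*1000).round(1),(np.median(t,0)*1000).round(1)[:3])
print('fx',c['fx'])
```

```text
bench [521.3 -30.4  -0. ] [ 98.2 -60.    5.5]
bench2 [ 6.993e+02 -5.410e+01 -1.000e-01] [ 82.  118.9   5.6]
fence [651.4 -72.3  29.9] [ 61.9  71.8 -24.4]
flat [582.9 -54.7  29.9] [ 76.4   2.6 -24.4]
band [582.  -73.7  42.8] [ 57.4   2.6 -37.3]
endflat [ 579.8 -132.3   29.9] [ -1.2   2.8 -24.4]
endfl2 [ 578.2 -172.4   29.9] [-41.3   2.9 -24.4]
bead [ 579.1 -150.2   32.6] [-19.1   2.9 -27.1]
sand [ 462.8 -119.9   25.9] [   6.1 -114.6  -20.4]
tipL [ 554.9 -118.3   47.2] [ 11.8 -22.7 -41.7]
tipR [ 604.3 -120.4   47.8] [ 11.8  26.9 -42.3]
tipL2 [ 553.7 -118.5   73.3] [ 11.5 -23.8 -67.8]
tipR2 [ 604.  -120.7   73.4] [ 11.5  26.6 -67.9]
fx 373.4057373803742
```

Emit:
servo_tool(offset=[[0,0.01,0],[0,0.02,0],[0,0.03,0],[0,0.04,0],[0,0.04,0]], rotation=[[0,0,0],[0,0,0],[0,0,0],[0,0,0],[0,0,0]], gripper=[0.55,0.55,0.55,0.55,0.55])

```text
time_s: 13.43
eef_pos: [0.5775, -0.1201, 0.0061]
orientation: [0.0, 0.722, 0.692, 0.0]
contact_force: [-0.1, -1.3, 0.3]
grip_width: 0.0467
finger_force: 0.6
```

```bash
cat >> h.py <<'E'
def wrist(pts_=None):
    from rig import manip
    s=manip.sense(); c=manip.capture('wrist'); v,u=np.mgrid[0:480,0:640]; z=c['range_z']
    P=np.stack([(u-c['cx'])/c['fx']*z,(v-c['cy'])/c['fy']*z,z,np.ones_like(z)],-1)@c['hand_eye'].T
    W=P[...,:3]@R.from_quat(np.array(s['orientation'])[[1,2,3,0]]).as_matrix().T+s['eef_pos']
    W[z==0]=np.nan
    return s,c,W*1000
E
python3 - <<'E'
from h import *
s,c,W=wrist(); print(s['eef_pos'],s['contact_force'],s['wrist_torque'],s['finger_force'])
m=(W[...,2]>34)&(W[...,2]<50)&(W[...,0]>500)&(W[...,0]<640)&(W[...,1]>-130)&(W[...,1]<0)&(c['frame'].max(-1)>120)
r=cv2.minAreaRect(W[m][:,:2].astype(np.float32)); print(m.sum(),r,W[m].min(0),W[m].max(0))
cv2.imwrite('pics/w2.png',c['frame'][:,:,::-1])
E
```

```text
[ 0.5774791  -0.12010762  0.00614046] [-0.07828835 -1.26450784  0.28304048] [-0.18392156 -0.05411668  0.02480297] 0.5763141950592399
33397 ((578.5676879882812, -75.23434448242188), (110.15509796142578, 90.6672592163086), 87.7042236328125) [ 532.05908902 -129.86109369   34.00057154] [624.50670979 -19.07740247  49.8877107 ]
```

```bash
cat >> h.py <<'E'
def rail():
    from rig import manip
    c=manip.capture('top'); P=pts(c)*1000; x,y,z=P[...,0],P[...,1],P[...,2]
    c2=manip.capture('scene'); P2=pts(c2)*1000; print('scene')
    for nm,P,f in (('top',P,c['frame']),('scene',P2,c2['frame'])):
        x,y,z=P[...,0],P[...,1],P[...,2]; bright=f.max(-1)>110
        m=bright&(z>22)&(z<36)&(x>550)&(x<610)&(y<157)&(y>-80)
        print(nm,'+y end y(99%)',np.percentile(y[m],99.3).round(1),'n',m.sum())
E
python3 - <<'E'
from h import *
s,c,W=wrist(); f=c['frame'].astype(int)
x,y,z=W[...,0],W[...,1],W[...,2]
for X in (560,580,600):
    col=(abs(x-X)<3)&(y>-118)
    b=col&(z>27); 
    print(X,'max y of rail top',np.nanmax(y[b]), 'band +y edge',np.nanmax(y[col&(z>36)]), 'bench min y beyond',np.nanmin(y[col&(z<5)]) if (col&(z<5)).any() else None)
rail()
E
```

```text
560 max y of rail top -6.213100141184647 band +y edge -53.54535568422275 bench min y beyond None
580 max y of rail top -7.18162867269756 band +y edge -54.37326777649215 bench min y beyond None
600 max y of rail top -7.860946826697135 band +y edge -55.25459136106643 bench min y beyond None
scene
top +y end y(99%) 14.0 n 466
scene +y end y(99%) 19.2 n 547
```

The rail is now moving, pushed by the band face (about +11 mm). The fingers had no contact at the end part. I'll keep pushing on the band, squaring the rail as it goes.

Emit:
servo_tool(offset=[[0,0.03,0],[0.002,0.07,0],[0.006,0.11,0],[0.01,0.15,0],[0.014,0.19,0],[0.018,0.22,0],[0.02,0.24,0],[0.02,0.24,0]], rotation=[[0,0,0.001],[0,0,0.003],[0,0,0.006],[0,0,0.008],[0,0,0.01],[0,0,0.0117],[0,0,0.0117],[0,0,0.0117]], gripper=[0.55,0.55,0.55,0.55,0.55,0.55,0.55,0.55])

```text
time_s: 14.3
eef_pos: [0.5825, -0.0588, 0.0059]
orientation: [-0.0, 0.709, 0.706, 0.0]
contact_force: [-0.5, 1.1, 0.3]
grip_width: 0.047
finger_force: 0.0
```

```bash
cat >> h.py <<'E'
def band():
    s,c,W=wrist(); x,y,z=W[...,0],W[...,1],W[...,2]; t=s['eef_pos']*1000
    print(t.round(1),s['contact_force'].round(1),'ff',round(float(s['finger_force']),1),'z rail top',end=' ')
    ey=[]; 
    for X in range(560,620,5):
        col=(abs(x-X)<2.5)&(y>t[1]+13)&(z<60); q=col&(z>36)
        ey.append((X,np.nanmax(y[q]),np.nanmax(y[col&(z>26)])))
    ey=np.array(ey); p=np.polyfit(ey[:,0]-590,ey[:,1],1)
    print('band +y edge at x=590: %.1f slope %.2f deg; rail centre y~%.1f; endmax %s'%(p[1],np.degrees(np.arctan(p[0])),p[1]-28,ey[::4,2].round(1)))
    vis=(y>t[1]+15)&(y<p[1]-3)&(z>34)&(z<50)&(x<638)
    for Y in (int(p[1])-28,int(p[1])-15,int(p[1])-5):
        r=vis&(abs(y-Y)<2); print('  at y',Y,'rail x',np.nanmin(x[r]).round(1),np.nanmax(x[r]).round(1))
    fz=(x>620)&(x<690)&(z>26)&(z<34)&(y>t[1]+15)
    for Y in (t[1]+20,t[1]+50):
        r=fz&(abs(y-Y)<2)&(x>636); print('  fence x',np.nanmin(x[r]).round(1),np.nanmax(x[r]).round(1))
    st=(z>26)&(z<34)&(y>130)&(y<200)&(x<630)
    if st.any(): print('  stop y',np.nanpercentile(y[st],[0.5,99.5]).round(1))
    return s,c,W
E
python3 -c "
from h import *
band()"
```

```text
[582.5 -58.8   5.9] [-0.5  1.1  0.3] ff 0.0 z rail top band +y edge at x=590: 7.2 slope -0.20 deg; rail centre y~-20.8; endmax [54.1 54.1 54.1]
  at y -21 rail x 538.7 625.0
  at y -8 rail x 537.1 626.7
  at y 2 rail x 536.6 626.8
  fence x 640.3 670.5
  fence x 640.5 670.9
```

Emit:
servo_tool(offset=[[0,0.03,0],[0.002,0.07,0],[0.004,0.11,0],[0.006,0.15,0],[0.008,0.19,0],[0.01,0.23,0],[0.012,0.26,0],[0.012,0.28,0],[0.012,0.28,0]], rotation=[[0,0,0],[0,0,0],[0,0,0],[0,0,0],[0,0,0],[0,0,0],[0,0,0],[0,0,0],[0,0,0]], gripper=[0.55,0.55,0.55,0.55,0.55,0.55,0.55,0.55,0.55])

```text
time_s: 15.1
eef_pos: [0.5854, 0.011, 0.006]
orientation: [-0.0, 0.709, 0.706, 0.0]
contact_force: [0.1, 0.0, 0.4]
grip_width: 0.0467
finger_force: 0.0
```

```bash
python3 -c "
from h import *
band()"
```

```text
[585.4  11.    6. ] [0.1 0.  0.4] ff 0.0 z rail top band +y edge at x=590: 77.4 slope -0.22 deg; rail centre y~49.4; endmax [123.9 124.2 124. ]
  at y 49 rail x 541.7 628.2
  at y 62 rail x 540.1 629.8
  at y 72 rail x 540.1 629.9
  fence x 641.1 670.8
  fence x 641.2 671.4
```

Emit:
servo_tool(offset=[[0,-0.05,0],[0,-0.05,0.1],[0,-0.05,0.26],[-0.08,0,0.4],[-0.2,0.08,0.4],[-0.3,0.152,0.4],[-0.36,0.152,0.4],[-0.36,0.152,0.4],[-0.36,0.152,0.4],[-0.36,0.152,0.4]], rotation=[[0,0,0],[0,0,0],[0,0,0],[0,0,0.04],[0,0,0.08],[0,0,0.12],[0,0,0.16],[0,0,0.2],[0,0,0.24],[0,0,0.28]], gripper=[0.55,0.55,0.55,0.5,0.5,0.5,0.5,0.5,0.5,0.5])

```text
time_s: 15.98
eef_pos: [0.4952, 0.0464, 0.1063]
orientation: [0.0, 0.341, 0.94, 0.0]
contact_force: [-0.2, -0.2, -0.4]
grip_width: 0.0428
finger_force: 0.0
```

Emit:
servo_tool(offset=[[0,0,0],[0,0,0],[0,0,0],[0,0,0],[0,0,0],[0,0,0],[0,0,0],[0,0,0]], rotation=[[0,0,0.22],[0,0,0.22],[0,0,0.22],[0,0,0.22],[0,0,0.22],[0,0,0.22],[0,0,0.22],[0,0,0.22]], gripper=[0.5,0.5,0.5,0.5,0.5,0.5,0.5,0.5])

```text
time_s: 16.65
eef_pos: [0.4954, 0.0466, 0.1059]
orientation: [-0.0, 0.007, 1.0, -0.0]
contact_force: [0.2, -0.5, -0.0]
grip_width: 0.0429
finger_force: 0.0
```

Emit:
servo_tool(offset=[[0,0.011,-0.12],[0,0.011,-0.24],[0,0.011,-0.34],[0,0.011,-0.39],[0,0.011,-0.39],[0,0.011,-0.39]], rotation=[[0,0,0.0028],[0,0,0.0028],[0,0,0.0028],[0,0,0.0028],[0,0,0.0028],[0,0,0.0028]], gripper=[0.5,0.5,0.5,0.5,0.5,0.5])

```text
time_s: 17.15
eef_pos: [0.4953, 0.0499, 0.0087]
orientation: [-0.0, 0.001, 1.0, -0.0]
contact_force: [0.2, 0.9, 0.5]
grip_width: 0.0425
finger_force: 0.0
```

Emit:
servo_tool(offset=[[0.03,0,0],[0.06,0,0],[0.09,0,0],[0.11,0,0],[0.125,0,0],[0.14,0,0],[0.15,0,0],[0.16,0,0],[0.16,0,0]], rotation=[[0,0,0],[0,0,0],[0,0,0],[0,0,0],[0,0,0],[0,0,0],[0,0,0],[0,0,0],[0,0,0]], gripper=[0.5,0.5,0.5,0.5,0.5,0.5,0.5,0.5,0.5])

```text
time_s: 17.9
eef_pos: [0.5357, 0.0501, 0.0084]
orientation: [-0.0, 0.001, 1.0, -0.0]
contact_force: [0.3, -0.0, 0.9]
grip_width: 0.043
finger_force: 0.0
```

```bash
cat >> h.py <<'E'
def side(save=None):
    s,c,W=wrist(); x,y,z=W[...,0],W[...,1],W[...,2]; t=s['eef_pos']*1000
    print(t.round(1),s['contact_force'].round(1),'ff',round(float(s['finger_force']),1))
    for Y in (30,50,70):
        col=(abs(y-Y)<2)&(x>t[0]+13); b=col&(z>36)&(z<60); print('  y',Y,'band x max',np.nanmax(x[b]).round(1) if b.any() else None, 'fence x',(lambda q:(np.nanmin(x[q]).round(1),np.nanmax(x[q]).round(1)) if q.any() else None)(col&(z>24)&(z<34)&(x>635)))
    for X in (570,580,600,610):
        col=(abs(x-X)<2); b=col&(z>36)&(z<60); e=col&(z>26)&(z<34)&(y>90)
        f=np.sort(y[e]); g=np.diff(f); i=np.argmax(g) if len(g) else 0
        print('  x',X,'band y',np.nanmin(y[b]).round(1) if b.any() else None,np.nanmax(y[b]).round(1) if b.any() else None,'end/stop gap',(f[i].round(1),f[i+1].round(1),f[-1].round(1)) if len(g) else None)
    if save: cv2.imwrite(save,c['frame'][:,:,::-1])
E
python3 -c "
from h import *
side('pics/w3.png')"
```

```text
[535.7  50.1   8.4] [ 0.3 -0.   0.9] ff 0.0
  y 30 band x max 584.2 fence x None
  y 50 band x max 587.1 fence x None
  y 70 band x max 585.1 fence x None
  x 570 band y 23.3 77.1 end/stop gap (np.float64(149.0), np.float64(162.2), np.float64(193.5))
  x 580 band y 21.6 77.2 end/stop gap (np.float64(192.5), np.float64(193.1), np.float64(193.6))
  x 600 band y None None end/stop gap (np.float64(149.5), np.float64(189.0), np.float64(193.2))
  x 610 band y None None end/stop gap (np.float64(124.4), np.float64(125.1), np.float64(125.8))
```

Emit:
servo_tool(offset=[[0.006,0,0],[0.012,0,0],[0.018,0,0],[0.018,0,0]], rotation=[[0,0,0],[0,0,0],[0,0,0],[0,0,0]], gripper=[0.5,0.5,0.5,0.5])

```text
time_s: 18.28
eef_pos: [0.5401, 0.0502, 0.0085]
orientation: [0.0, 0.001, 1.0, -0.0]
contact_force: [-0.0, -0.5, 0.1]
grip_width: 0.0424
finger_force: 0.0
```

Run:
```python
from h import *
from rig import manip
s=manip.sense(); print(s['eef_pos'],s['contact_force'],s['finger_force'])
for n in ('top','scene'):
    c=manip.capture(n); P=pts(c)*1000; x,y,z=P[...,0],P[...,1],P[...,2]
    for Y in (0,30,50,70,110,135):
        col=(abs(y-Y)<4); 
        g=col&(z<10)&(x>600)&(x<650); b=col&(z>20)&(z<50)&(x>560)&(x<690)
        print(n,Y,'bench px',g.sum(),'x',np.median(x[g]).round(1) if g.any() else '', 'band top xmax',np.percentile(x[col&(z>38)&(z<50)&(x<660)&(x>560)],97).round(1) if (col&(z>38)&(z<50)&(x<660)&(x>560)).any() else '')
    cv2.imwrite(f'pics/{n}5.png',cv2.resize(c['frame'][180:280,170:330,::-1] if n=='top' else c['frame'][180:330,270:470,::-1],(800,600 if n!='top' else 500),interpolation=cv2.INTER_CUBIC))
```

```text
[0.54007913 0.05015079 0.00852555] [-0.04528875 -0.54767821  0.1241828 ] 0.0
top 0 bench px 11 x 638.0 band top xmax 583.9
top 30 bench px 9 x 639.0 band top xmax 629.3
top 50 bench px 10 x 639.4 band top xmax 629.7
top 70 bench px 11 x 639.4 band top xmax 642.3
top 110 bench px 14 x 639.0 band top xmax 
top 135 bench px 12 x 639.9 band top xmax 
scene 0 bench px 0 x  band top xmax 
scene 30 bench px 0 x  band top xmax 626.8
scene 50 bench px 0 x  band top xmax 625.4
scene 70 bench px 0 x  band top xmax 627.3
scene 110 bench px 0 x  band top xmax 
scene 135 bench px 0 x  band top xmax
```

View pics/scene5.png

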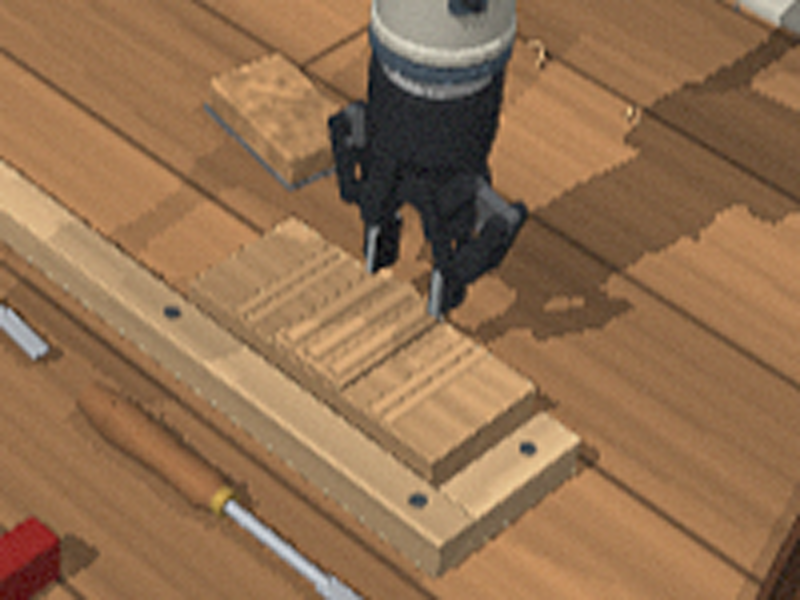

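The rail still has a roughly 11 mm gap to the fence along its whole side. The fingers, at crop (378,265) and (440,305), slid over its -x edge without force. So where the fingertips really end is in doubt. I'll back out and measure them in free air.

Emit:
servo_tool(offset=[[-0.05,0,0],[-0.1,0,0],[-0.16,0,0],[-0.18,0,0.1],[-0.18,0,0.2],[-0.18,0,0.36],[-0.18,0,0.36]], rotation=[[0,0,0],[0,0,0],[0,0,0],[0,0,0],[0,0,0],[0,0,0],[0,0,0]], gripper=[0.65,0.65,0.75,0.75,0.75,0.75,0.75])

```text
time_s: 18.97
eef_pos: [0.4982, 0.0503, 0.107]
orientation: [0.006, 0.001, 1.0, 0.0]
contact_force: [2.3, -0.7, 1.3]
grip_width: 0.0639
finger_force: 0.0
```

Run:
```python
from h import *
from rig import manip
s,c,W=wrist(); print(s['eef_pos'],s['grip_width'])
T=(W-s['eef_pos']*1000)@R.from_quat(np.array(s['orientation'])[[1,2,3,0]]).as_matrix()
m=(abs(T[...,0])<25)&(abs(T[...,1])<65)&(T[...,2]<25)&(T[...,2]>-70)
Q=T[m]
for a,b in ((-70,-50),(-50,-40),(-40,-30),(-30,-25),(-25,-20),(-20,-15),(-15,-10),(-10,0),(0,25)):
    k=Q[(Q[:,2]>=a)&(Q[:,2]<b)]; print(a,b,len(k),k.min(0).round(1) if len(k) else '',k.max(0).round(1) if len(k) else '')
```

```text
[0.49823013 0.0502834  0.10704264] 0.06385111565805716
-70 -50 3667 [-12.9 -45.3 -70. ] [ 10.4  46.6 -50. ]
-50 -40 1359 [-13.  -45.1 -50. ] [ 10.1  46.4 -40. ]
-40 -30 367 [-12.6 -37.7 -40. ] [  9.7  43.2 -33.4]
-30 -25 0  
-25 -20 0  
-20 -15 0  
-15 -10 0  
-10 0 0  
0 25 0
```

The fingertips end about 30 mm behind the nominal TCP. At TCP z≈8 they rode at about 36–40 mm, passing over the 30 mm flat and catching only the band. I'll push again about 20 mm lower.

Emit:
servo_tool(offset=[[0,0,0],[0,0,-0.12],[0,0,-0.24],[0,0,-0.34],[0,0,-0.4],[0,0,-0.43],[0,0,-0.44],[0,0,-0.44]], rotation=[[0,0,0],[0,0,0],[0,0,0],[0,0,0],[0,0,0],[0,0,0],[0,0,0],[0,0,0]], gripper=[0.5,0.5,0.5,0.5,0.5,0.5,0.5,0.5])

```text
time_s: 19.68
eef_pos: [0.4942, 0.0501, -0.0124]
orientation: [-0.001, 0.001, 1.0, -0.0]
contact_force: [-0.3, -0.6, 0.4]
grip_width: 0.0428
finger_force: 0.0
```

Run:
```python
from h import *
from rig import manip
s,c,W=wrist(); print(s['eef_pos'],s['grip_width'],s['contact_force'])
T=(W-s['eef_pos']*1000)@R.from_quat(np.array(s['orientation'])[[1,2,3,0]]).as_matrix()
dark=c['frame'].max(-1)<110
m=dark&(abs(T[...,0])<14)&(abs(T[...,1])<45)&(T[...,2]>-70)
Q=T[m]; print(np.percentile(Q[:,2],[50,95,99,99.8]), W[m][:,2].min())
```

```text
[ 0.49422643  0.05010803 -0.01244708] 0.04277033450035387 [-0.32474453 -0.59522832  0.36906079]
[-56.08663716 -36.58658155 -32.6225936  -31.2293728 ] 17.322588028200798
```

Emit:
servo_tool(offset=[[0.03,0,0],[0.06,0,0],[0.09,0,0],[0.115,0,0],[0.135,0,0],[0.15,0,0],[0.165,0,0],[0.175,0,0],[0.175,0,0]], rotation=[[0,0,0],[0,0,0],[0,0,0],[0,0,0],[0,0,0],[0,0,0],[0,0,0],[0,0,0],[0,0,0]], gripper=[0.5,0.5,0.5,0.5,0.5,0.5,0.5,0.5,0.5])

```text
time_s: 20.48
eef_pos: [0.5388, 0.0503, -0.0117]
orientation: [-0.0, 0.001, 1.0, 0.0]
contact_force: [-1.6, 0.7, 1.0]
grip_width: 0.0428
finger_force: 0.5
```

Emit:
servo_tool(offset=[[0.004,0,0],[0.008,0,0],[0.012,0,0],[0.012,0,0]], rotation=[[0,0,0],[0,0,0],[0,0,0],[0,0,0]], gripper=[0.5,0.5,0.5,0.5])

```text
time_s: 20.82
eef_pos: [0.5389, 0.0505, -0.0117]
orientation: [-0.003, 0.001, 1.0, 0.0]
contact_force: [-13.2, 2.4, 7.8]
grip_width: 0.0425
finger_force: 6.4
```

It's flush on the fence (13 N). Now the end push.

Emit:
servo_tool(offset=[[-0.04,0,0],[-0.1,0,0],[-0.1,0,0.15],[-0.1,0,0.32],[-0.05,-0.1,0.4],[0.05,-0.25,0.4],[0.15,-0.4,0.4],[0.216,-0.56,0.4],[0.216,-0.6,0.4],[0.216,-0.6,0.4]], rotation=[[0,0,0],[0,0,0],[0,0,0],[0,0,0],[0,0,-0.04],[0,0,-0.08],[0,0,-0.12],[0,0,-0.16],[0,0,-0.2],[0,0,-0.24]], gripper=[0.5,0.5,0.5,0.5,0.5,0.5,0.5,0.5,0.5,0.5])

```text
time_s: 21.65
eef_pos: [0.5965, -0.1044, 0.0878]
orientation: [0.001, 0.372, 0.928, -0.001]
contact_force: [-0.9, -0.0, 0.8]
grip_width: 0.0427
finger_force: 0.0
```

Emit:
servo_tool(offset=[[0,0,0],[0,0,0],[0,0,0],[0,0,0],[0,0,0],[0,0,0],[0,0,0],[0,0,0],[0,0,0]], rotation=[[0,0,-0.26],[0,0,-0.26],[0,0,-0.26],[0,0,-0.26],[0,0,-0.26],[0,0,-0.26],[0,0,-0.26],[0,0,-0.26],[0,0,-0.26]], gripper=[0.5,0.5,0.5,0.5,0.5,0.5,0.5,0.5,0.5])

```text
time_s: 22.4
eef_pos: [0.5958, -0.1, 0.0885]
orientation: [0.0, 0.705, 0.709, 0.0]
contact_force: [-0.5, 0.3, 0.3]
grip_width: 0.0428
finger_force: 0.0
```

Run:
```python
from h import *
s,c,W=wrist(); x,y,z=W[...,0],W[...,1],W[...,2]; t=s['eef_pos']*1000; print(t,s['orientation'],s['contact_force'])
m=(z>24)&(z<50)&(x>530)&(x<638)&(y>-70)&(c['frame'].max(-1)>110)
for X in (560,580,600,620):
    k=m&(abs(x-X)<2); print(X,np.nanmin(y[k]),np.nanmax(y[k]))
for Y in (-30,0,20,60):
    k=(abs(y-Y)<2)&(z>24)&(z<50)&(x>520)&(x<700); print(Y,np.nanmin(x[k]),np.nanmax(x[k]), np.nanmin(x[k&(x>639)]))
```

```text
[595.80824003 -99.95527694  88.45046467] [2.93439785e-04 7.05416923e-01 7.08792537e-01 1.33804100e-04] [-0.52251619  0.25554084  0.2965222 ]
560 -49.792893351499444 33.154900587433744
580 -49.6889562266922 33.20964624435706
600 -50.12692689062597 33.14271237542964
620 -50.06068499854997 33.237744385122824
-30 550.6457716592091 670.363096528321 639.0796939917587
0 551.1030955325456 670.7144466044256 639.0234741190002
20 551.0268671491264 671.3800773492535 639.0254599880584Traceback (most recent call last):
  File "<stdin>", line 7, in <module>
    res = np.fmin.reduce(a, axis=axis, out=out, **kwargs)
ValueError: zero-size array to reduction operation fmin which has no identity
```

Emit:
servo_tool(offset=[[0,0,-0.12],[0,0,-0.24],[0,0,-0.34],[0,0,-0.39],[0,0,-0.4],[0,0,-0.4]], rotation=[[0,0,-0.001],[0,0,-0.001],[0,0,-0.001],[0,0,-0.001],[0,0,-0.001],[0,0,-0.001]], gripper=[0.5,0.5,0.5,0.5,0.5,0.5])

```text
time_s: 22.95
eef_pos: [0.5953, -0.0998, -0.012]
orientation: [-0.001, 0.707, 0.707, -0.0]
contact_force: [-0.7, 0.3, 1.5]
grip_width: 0.0427
finger_force: 0.0
```

Emit:
servo_tool(offset=[[0,0.04,0],[0,0.08,0],[0,0.12,0],[0,0.14,0],[0,0.155,0],[0,0.17,0],[0,0.18,0],[0,0.19,0],[0,0.197,0],[0,0.197,0]], rotation=[[0,0,0],[0,0,0],[0,0,0],[0,0,0],[0,0,0],[0,0,0],[0,0,0],[0,0,0],[0,0,0],[0,0,0]], gripper=[0.5,0.5,0.5,0.5,0.5,0.5,0.5,0.5,0.5,0.5])

```text
time_s: 23.78
eef_pos: [0.5956, -0.0504, -0.0116]
orientation: [-0.0, 0.707, 0.707, 0.0]
contact_force: [0.6, -0.9, 1.1]
grip_width: 0.0427
finger_force: 0.7
```

Emit:
servo_tool(offset=[[0,0.004,0],[0,0.008,0],[0,0.012,0],[0,0.012,0]], rotation=[[0,0,0],[0,0,0],[0,0,0],[0,0,0]], gripper=[0.5,0.5,0.5,0.5])

```text
time_s: 24.12
eef_pos: [0.5955, -0.0486, -0.0116]
orientation: [0.0, 0.708, 0.707, -0.001]
contact_force: [-0.2, -5.3, 1.9]
grip_width: 0.0427
finger_force: 2.7
```

Contact with the stop (5 N). I'll press a touch more, then back off and rise clear.

Emit:
servo_tool(offset=[[0,0.004,0],[0,0.006,0],[0,0.006,0]], rotation=[[0,0,0],[0,0,0],[0,0,0]], gripper=[0.5,0.5,0.5])

```text
time_s: 24.37
eef_pos: [0.5954, -0.0486, -0.0116]
orientation: [0.001, 0.708, 0.706, -0.002]
contact_force: [-0.7, -10.6, 1.1]
grip_width: 0.0429
finger_force: 4.8
```

Emit:
servo_tool(offset=[[0,-0.03,0],[0,-0.1,0],[0,-0.16,0],[0,-0.18,0.12],[0,-0.2,0.28],[0,-0.3,0.44],[0,-0.4,0.6],[0,-0.5,0.76],[0,-0.5,0.76],[0,-0.5,0.76]], rotation=[[0,0,0],[0,0,0],[0,0,0],[0,0,0],[0,0,0],[0,0,0],[0,0,0],[0,0,0],[0,0,0],[0,0,0]], gripper=[0.5,0.5,0.5,0.5,0.5,0.5,0.5,0.5,0.5,0.5])

```text
time_s: 25.2
eef_pos: [0.597, -0.1741, 0.1841]
orientation: [0.004, 0.708, 0.706, 0.002]
contact_force: [0.7, 0.1, 0.2]
grip_width: 0.0429
finger_force: 0.0
```

Emit:
servo_tool(offset=[[-0.4,-0.5,0],[-0.4,-0.5,0],[-0.4,-0.5,0],[-0.4,-0.5,0],[-0.4,-0.5,0],[-0.4,-0.5,0]], rotation=[[0,0,0],[0,0,0],[0,0,0],[0,0,0],[0,0,0],[0,0,0]], gripper=[0.5,0.5,0.5,0.5,0.5,0.5])

```text
time_s: 25.7
eef_pos: [0.4943, -0.2968, 0.1768]
orientation: [-0.001, 0.708, 0.706, 0.0]
contact_force: [0.4, 1.1, -0.7]
grip_width: 0.0427
finger_force: 0.0
```

Run:
```python
from h import *
from rig import manip
s=manip.sense(); print(s['eef_pos'],s['contact_force'])
c=manip.capture('top'); P=pts(c)*1000; x,y,z=P[...,0],P[...,1],P[...,2]
c0=pickle.load(open('top.pkl','rb')); P0=pts(c0)*1000
m=(z>37)&(z<50)&(x>540)&(x<660)&(y>0)&(y<150)
print('band',cv2.minAreaRect(P[m][:,:2].astype(np.float32)))
for X in (565,585,605,625):
    k=(abs(x-X)<2.5)&(z>20)&(y>-80)&(y<220); print(X,'rail end min y',y[k].min(), 'max',y[k].max(),'bench gap px',((abs(x-X)<2.5)&(z<12)&(y>100)&(y<180)).sum())
for Y in (-20,20,60,100,140):
    k=(abs(y-Y)<2.5)&(z>20)&(x>520)&(x<700); print(Y,'x',x[k].min(),x[k].max(),'gap px',((abs(y-Y)<2.5)&(z<12)&(x>600)&(x<660)).sum())
top=c['frame'][200:270,185:305,::-1]; sc=manip.capture('scene')['frame'][210:330,290:450,::-1]
cv2.imwrite('pics/fin.png',np.vstack([cv2.resize(top,(480,280)),cv2.resize(sc,(480,320))]))
```

```text
[ 0.49430527 -0.29679224  0.17680991] [ 0.38610471  1.05440568 -0.74262106]
band ((603.1080322265625, 73.22108459472656), (146.13558959960938, 104.20740509033203), 88.94883728027344)
565 rail end min y -38.11546536028568 max 189.536574518888 bench gap px 0
585 rail end min y -38.61252839739537 max 188.99125357942643 bench gap px 0
605 rail end min y -38.813578825807106 max 190.21422108675472 bench gap px 0
625 rail end min y -39.102605227331665 max 189.11409072821016 bench gap px 0
-20 x 551.9418522229093 669.2923109189983 gap px 0
20 x 550.6606259615996 670.2292141108978 gap px 0
60 x 550.9565247862554 670.9627340238005 gap px 0
100 x 552.1552528428393 671.6718095295215 gap px 0
140 x 550.8463607414334 672.9032817950142 gap px 0
```

View pics/fin.png

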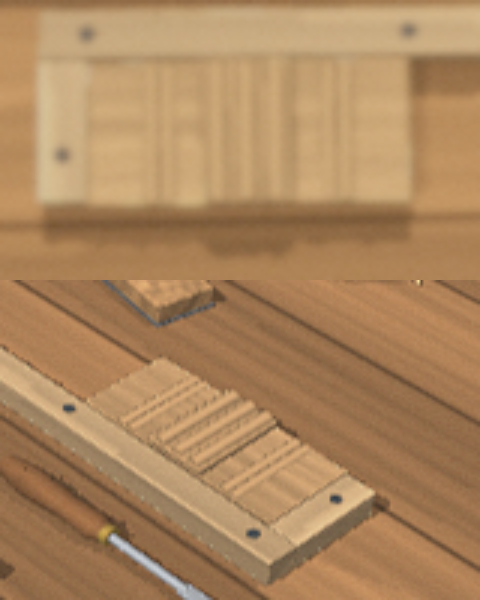

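The rail sits flush against both the fence (top half, line at y≈57) and the stop (x≈87), with no gap visible. I'm handing it in.

```bash
python3 -c "
from rig import manip
print(manip.close_job())"
```

```text
the job is handed in; nothing more can be done
None
```

I set the mallet down in the tray and let go of it, then slid the rail flush against the fence and stop block; I handed the job in at about 26 s, but the hand-in returned no verdict.

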